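Load the label stand: roll, then retaining ring

TASK

Load the label stand on the packing table: put the white label roll with the wide open core over the upright spindle so that it lies flat on the base plate, then put the steel ring over the same spindle so that it rests on top of the roll and holds it down. Let go of both, and leave the other things where they are.

Things in the scene. Friction and masses are not known exactly. Their poses are not given: they have to be found in the camera images.
- stand_plate (a point): Centre of the top face of the stand's base plate, on the spindle's axis; z up. The stand is fixed to the table but stands somewhere else each time. Base plate: dark steel disc, 76 mm in diameter, its top 10 mm above the table. Spindle: plain bright steel post, upright, 24 mm in diameter, its top 70 mm above this point (80 mm above the table); the last 16 mm taper to a rounded tip 10 mm wide.
- wide_roll_center (a point): Centre (half-way up, on the axis) of the wide-core label roll: a loose white paper roll standing on its end, 62 mm in outer diameter, 45 mm tall, with an open cardboard-lined core 42 mm in diameter right through. About 0.12 kg. z is its axis; either end may be up. On the stand with its underside on the base plate this point is 22.5 mm above stand_plate. Grasp it across the outside.
- steel_ring_center (a point): Centre (half-way up, on the axis) of the retaining ring: a loose plain bright steel ring lying flat, 54 mm in outer diameter, 32 mm tall, with a hole 40 mm in diameter right through. About 0.22 kg. z is its axis; either end may be up. It is wider than the core of the label roll, so it rests on the roll's top face and must go on after it; resting there this point is 61 mm above stand_plate. Grasp it across the outside.
- narrow_roll_center (a point): Bystander, leave alone: centre of a full label roll with a narrow core, 72 mm in diameter, 50 mm tall; not for this stand.
- tape_center (a point): Bystander, leave alone: centre of a roll of masking tape lying flat, 96 mm in diameter, 25 mm tall, tan.
- check_weight_center (a point): Bystander, leave alone: centre of a check weight for the scale, a small steel bottle shape with a knob, 43 mm in diameter, 52 mm tall, at the far edge of the table.
Things that resemble listed ones, but are neither listed nor needed, are in the scene too. Leave any purple look-alike of the part that bears steel_ring_center alone.

How it is judged:
On the way:
1. the wide-core roll is over the spindle and flat on the base plate (horizontal distance between wide_roll_center and stand_plate below 0.013 m and z of wide_roll_center in the frame of stand_plate between 0.0165 and 0.0285 m and angle between the z axis of wide_roll_center and the z axis of stand_plate, either way round below 0.18 rad), for 0.2 s.
At the end, for the whole second after the job is handed in: The wide-core roll is round the spindle (axes within 13 mm), lying on the base plate (height within 6 mm, tilt under 10 degrees); the steel ring is round the spindle (within 13 mm) and rests on the roll (height within 6 mm, tilt under 10 degrees); both are at rest (all of step 1 and horizontal distance between steel_ring_center and stand_plate below 0.013 m and z of steel_ring_center in the frame of stand_plate between 0.055 and 0.067 m and angle between the z axis of steel_ring_center and the z axis of stand_plate, either way round below 0.18 rad and linear speed of each of wide_roll, steel_ring below 0.02 m/s); the robot touches nothing.
It fails at once if the narrow-core roll was moved by more than 30 mm (distance of narrow_roll_center from where it was at the start of the episode above 0.03 m).
It fails at once if the masking tape was moved by more than 30 mm (distance of tape_center from where it was at the start of the episode above 0.03 m).
It fails at once if the check weight was moved by more than 30 mm (distance of check_weight_center from where it was at the start of the episode above 0.03 m).
It also fails if it takes over 62 s, if anything falls off the work surface, if the arm or the gripper's body presses on something with over 40 N, if the wrist force passes 120 N, or if a joint passes its speed limit or range.

ROBOT

A 6-joint arm with a two-finger parallel gripper is mounted at the origin on a cart in front of the work surface, level with it; the furniture and walls round the work are solid. World frame = base frame: x ahead of the robot, y to its left, z up, the work surface at z = 0. Lengths are in m, angles in rad, forces in N, time in s.
With the tool pointing down it reaches from about 0.3 to 0.775 m from the base axis. Payload 14.6 kg.
Tool frame: the origin (TCP) lies midway between the tips of the shut fingers; the grasp point (between the pads) lies 19 mm behind it; z points along the fingers, y is the line along which they close (so a half turn about z gives the same grasp; the last joint's range is limited). The gripper opens to 94 mm and grips with 3 to 60 N. Pads are 16 mm wide; open, the fingers measure 119 mm over their backs; the gripper's body (75 mm by 177 mm) begins 78 mm behind the grasp point.
Start: joints at [-1.267, 0.3, 1.521, -0, 1.321, -0.067], TCP at [0.199, -0.513, 0.205] pointing down, gripper open.
Joint ranges: [-3.03, 3.03], [-0.79, 2.21], [0.23, 2.52], [-1.04, 4.18], [0, 3.07], [-2.55, 2.55]. Speed limits (rad/s): [2.22, 2.22, 2.57, 3.14, 3.14, 3.14].

INTERFACE

Orientations are given as [roll, pitch, yaw] about the fixed x, y, z axes, in that order (R = Rz(yaw) Ry(pitch) Rx(roll)).
In Python, from station import ctrl gives the robot as it stands. The module is installed in compiled form; this text tells all that it offers.
- The arm moves only by the tool servo_tool, never from a script. Its argument "plan" is a list of rows, each a list of 7 numbers: the opening in per cent of the stroke, from 0 (shut) to 100 (fully open), then the shift along the tool's x, y, z in m, then the turn, a rotation vector about the tool's x, y, z in rad. A call has exactly 8 rows; each row shifts and turns the commanded pose from where the row before left it, along the tool's axes as they then stand; what a row does not reach is not made up. A row lasts 1/8 s, in which the tool goes at most 62.5 mm and 10.7 degrees, less where a joint would pass 70% of its speed; a pose out of reach is approached as far as the arm can. A call with a gripper value outside its range is refused whole. The fingers move at their own pace and stop on an object; "force" is the grip in N (left out, the last holds). Time passes only in rows, so rows that do not move let the fingers close, or fill a call up. It gives the time, the measured TCP pose, the force, the opening and the grip force at its end, in the units of the state.
- ctrl.get_obs(): the state, without advancing time (a new reading comes with each control period).
- ctrl.camera(name): name is "scene" or "top"; returns a dict with "pixels" (400x640x3 uint8, red, green, blue), "z_map" (400x640 float32, m along the optical axis (not along the pixel's ray), 0 where there is no reading), "mtx" (3x3 intrinsics, pixels), "dist" ([k1, k2, p1, p2, k3] as OpenCV has them; the pictures are not rectified), "pose" (4x4, takes a point from camera to world coordinates). Camera axes: x right, y up, looking along -z (the intrinsics and any distortion apply to the point x, -y, -z); pixel columns grow to the right and rows downward; lengths in m; the calibration is good to about 2 mm. A picture is of the moment at which its call begins.
- ctrl.hand_in(): hands the job in; it is judged then, once.
The state is a dict: "time_s": time; "qpos": joint angles; "joint_vel": joint speeds; "tau": joint torques, N m; "ee_pos": TCP position; "eef_rot": TCP orientation; "force": force on the tool from outside, world axes, zero at the start; "moment": the same for the moment, N m; "grip_width": finger opening in m; "grip_force": force on a finger pad.
Only numpy, scipy, OpenCV 4.12 (cv2) and the standard library are available. Lean on these libraries where they do the work, as an engineer would, in place of code of your own. Each camera call takes 0.05 s, during which the arm holds its last target. There are 200 camera calls.

## Working session

There is one attempt and no reset: what is moved stays moved. The work goes in short steps, Python scripts to look and compute and a tool call to move; the robot and the scene stay as the last step left them, time stands still between calls to the robot, and variables do not carry over. Pictures are saved under pics/ and viewed, at most 10 in all, crops included, and the job is handed in when it is done.

Besides the shell and the picture viewer there is one more tool, called after ">>>" in YAML: its name, and indented under it one key for each argument. servo_tool: Moves the arm, as the interface text tells. Its arguments: {"type":"object","properties":{"plan":{"type":"array","items":{"type":"array","items":{"type":"number"}}},"force":{"type":"number"}},"required":["plan"]}

```bash
mkdir -p pics
cat > h.py <<'E'
import numpy as np, cv2
from station import ctrl
def cam(n):
    c=ctrl.camera(n); c['n']=n; return c
def pts(c):
    # world points from z_map
    h,w=c['z_map'].shape
    u,v=np.meshgrid(np.arange(w),np.arange(h))
    p=cv2.undistortPoints(np.stack([u,v],-1).reshape(-1,1,2).astype(np.float64),c['mtx'],np.array(c['dist'])).reshape(h,w,2)
    z=c['z_map'].astype(float)
    P=np.stack([p[...,0]*z,-p[...,1]*z,-z],-1)
    T=np.array(c['pose']); W=P@T[:3,:3].T+T[:3,3]; W[z==0]=np.nan
    return W
def ray(c,u,v,zh):
    p=cv2.undistortPoints(np.array([[[u,v]]],float),c['mtx'],np.array(c['dist'])).ravel()
    T=np.array(c['pose']); d=T[:3,:3]@[p[0],-p[1],-1]; o=T[:3,3]
    return o+d*(zh-o[2])/d[2]
E
python3 - <<'E'
from h import *
for n in("scene","top"):
    c=cam(n); cv2.imwrite(f"pics/{n}0.png",c['pixels'][...,::-1]); print(n,np.round(c['pose'],3).tolist(),np.round(c['mtx'],1).tolist(),c['dist'],(c['z_map']>0).mean())
    np.savez(f"/tmp/{n}0.npz",W=pts(c),px=c['pixels'])
print(ctrl.get_obs())
E
```

```text
scene [[-0.755, 0.294, -0.586, 0.007], [-0.655, -0.312, 0.688, 0.683], [0.02, 0.903, 0.428, 0.441], [0.0, 0.0, 0.0, 1.0]] [[384.2, 0.0, 314.7], [0.0, 384.2, 203.5], [0.0, 0.0, 1.0]] [0.00837819 0.         0.         0.         0.        ] 0.97146875
top [[0.024, 0.996, -0.09, 0.442], [-1.0, 0.024, -0.001, 0.032], [0.001, 0.09, 0.996, 1.148], [0.0, 0.0, 0.0, 1.0]] [[437.2, 0.0, 327.2], [0.0, 437.2, 196.4], [0.0, 0.0, 1.0]] [0.006386 0.       0.       0.       0.      ] 0.99612109375
{'time_s': 0.1, 'qpos': array([-1.26660354e+00,  3.00412931e-01,  1.52151423e+00, -1.69134132e-05,
        1.32071362e+00, -6.65959465e-02]), 'joint_vel': array([ 8.97672024e-04, -2.45549420e-03, -4.37711153e-03, -5.95732956e-04,
       -1.30444997e-03, -7.17346261e-05]), 'tau': array([ 5.93838849e-04, -5.32650197e+01, -3.53283226e+01,  7.10016349e-02,
        2.35162867e-02, -4.56341559e-05]), 'ee_pos': array([ 0.19921661, -0.51239721,  0.20494652]), 'eef_rot': array([-3.14054576e+00, -5.34029943e-05,  3.70792905e-01]), 'force': array([-0.05819788,  0.65943262, -0.22930865]), 'moment': array([ 0.02753103, -0.06064009,  0.01259435]), 'grip_force': 0.0, 'grip_width': 0.09415607776716277}
```

View pics/scene0.png

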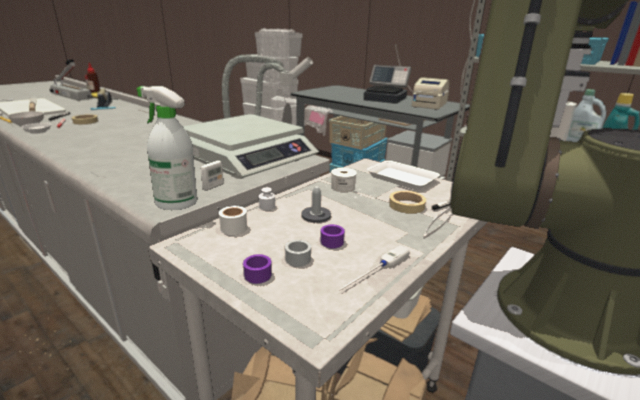

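View pics/top0.png

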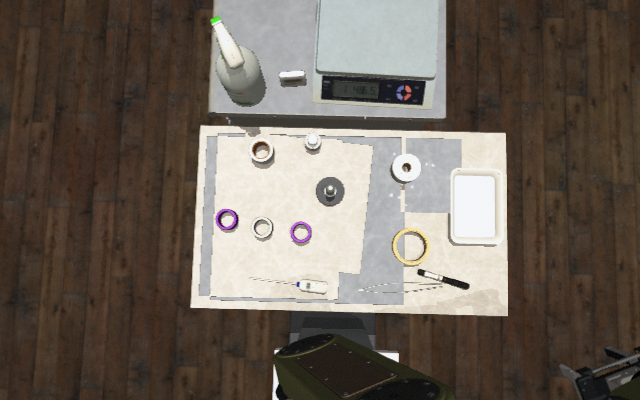

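The scene view shows the wide roll at (233,220), the ring at (298,253) and the stand at (316,205). In the top view they are at (262,151), (262,228) and (330,191). The purple look-alikes are at (227,219) and (301,232), and the narrow roll is at (406,167).

Run:
```python
from h import *
S={n:np.load(f"/tmp/{n}0.npz")  for n in("scene","top")}
c0={"wide":(262,151),"ring":(262,228),"stand":(330,191),"narrow":(406,167),"weight":(313,142),"purpleL":(227,219),"purpleR":(301,232)}
Wt=S['top']['W']
for k,(u,v) in c0.items():
    g=Wt[v-18:v+19,u-18:u+19].reshape(-1,3); g=g[g[:,2]>0.02]
    a=np.nanmedian(g[:,:2],0)
    for n in S:
        W=S[n]['W'].reshape(-1,3); d=np.hypot(*(W[:,:2]-a).T)
        q=W[(d<.05)&(W[:,2]>.004)&(W[:,2]<.12)]
        zt=np.percentile(q[:,2],97) if k!='stand' else q[:,2].max()
        t=q[(q[:,2]>zt-.006)]
        (x,y),r=cv2.minEnclosingCircle(t[:,:2].astype(np.float32))
        print(k,n,"ztop %.4f"%zt,"enc %.4f %.4f r%.4f"%(x,y,r),"med",np.round(np.median(t[:,:2],0),4),len(t))
        if k=='stand':
            m=q[(q[:,2]<.016)]; print("  plate",cv2.minEnclosingCircle(m[:,:2].astype(np.float32)),np.median(m[:,2])); m=q[(q[:,2]>.03)];print("  post",m.min(0),m.max(0),len(m))
t=Wt[220:300:5,215:240:5,2]; print("table z",np.nanmedian(t))
# RGB centres via rays at two views -> triangulate roughly
```

```text
wide scene ztop 0.0458 enc 0.6583 0.2087 r0.0321 med [0.6554 0.212 ] 230
wide top ztop 0.0485 enc 0.6581 0.2050 r0.0309 med [0.6577 0.2056] 209
ring scene ztop 0.0328 enc 0.4604 0.2010 r0.0275 med [0.458 0.203] 221
ring top ztop 0.0352 enc 0.4604 0.1982 r0.0267 med [0.4594 0.1976] 136
stand scene ztop 0.0809 enc 0.5592 0.0315 r0.0087 med [0.5594 0.031 ] 20
  plate ((0.5605247616767883, 0.029784584417939186), 0.03906594216823578) 0.010064707612508605
  post [0.5480986  0.02142223 0.0304004 ] [0.57224485 0.04219034 0.0808817 ] 183
stand top ztop 0.0819 enc 0.5600 0.0255 r0.0083 med [0.5598 0.0263] 31
  plate ((0.5534673929214478, 0.02428068406879902), 0.04883076250553131) 0.009981506532854345
  post [0.54863719 0.01570681 0.03037044] [0.57094059 0.03635601 0.08186657] 81
narrow scene ztop 0.0511 enc 0.6211 -0.1628 r0.0377 med [ 0.6188 -0.1589] 205
narrow top ztop 0.0536 enc 0.6208 -0.1673 r0.0362 med [ 0.6208 -0.1678] 499
weight scene ztop 0.0523 enc 0.6859 0.0785 r0.0133 med [0.6851 0.0805] 51
weight top ztop 0.0539 enc 0.6869 0.0737 r0.0133 med [0.687  0.0728] 80
purpleL scene ztop 0.0328 enc 0.4799 0.2936 r0.0279 med [0.4772 0.2943] 273
purpleL top ztop 0.0352 enc 0.4792 0.2897 r0.0268 med [0.4794 0.2882] 127
purpleR scene ztop 0.0327 enc 0.4514 0.1024 r0.0272 med [0.4494 0.1042] 185
purpleR top ztop 0.0344 enc 0.4509 0.0981 r0.0268 med [0.4511 0.0979] 143
table z -0.0005818888217627993
```

>>> servo_tool:
  plan:
    - [100, 0.043, -0.0315, 0, 0, 0, 0]
    - [100, 0.043, -0.0315, 0, 0, 0, 0]
    - [100, 0.043, -0.0315, 0, 0, 0, 0]
    - [100, 0.043, -0.0315, 0, 0, 0, 0]
    - [100, 0.043, -0.0315, 0, 0, 0, 0]
    - [100, 0.043, -0.0315, 0, 0, 0, 0]
    - [100, 0.043, -0.0315, 0, 0, 0, 0]
    - [100, 0.043, -0.0315, 0, 0, 0, 0]
  force: 20

```text
time_s: 1.1
ee_pos: [0.4292, -0.1514, 0.2054]
eef_rot: [-3.142, 0.0, 0.371]
force: [0.6, -0.9, 0.1]
grip_width: 0.0939
grip_force: 0.0
```

>>> servo_tool:
  plan:
    - [100, 0.046, -0.034, 0, 0, 0, 0]
    - [100, 0.046, -0.034, 0, 0, 0, 0]
    - [100, 0.046, -0.034, 0, 0, 0, 0]
    - [100, 0.046, -0.034, 0, 0, 0, 0]
    - [100, 0.046, -0.034, 0, 0, 0, 0]
    - [100, 0.046, -0.034, 0, 0, 0, 0]
    - [100, 0.045, -0.033, 0, 0, 0, 0]
    - [100, 0.022, -0.014, 0, 0, 0, 0]

```text
time_s: 2.1
ee_pos: [0.6577, 0.2077, 0.2042]
eef_rot: [-3.141, 0.001, 0.373]
force: [0.4, -1.0, 0.1]
grip_width: 0.094
grip_force: 0.0
```

```bash
cat >> h.py <<'E'
def go(x,y,z):
    o=ctrl.get_obs(); p=o['ee_pos']; a=o['eef_rot'][2]; d=np.array([x,y,z])-p; c,s=np.cos(a),np.sin(a)
    print(np.round(p,4),np.round(o['eef_rot'],3),"tool shift",np.round([c*d[0]+s*d[1],s*d[0]-c*d[1],-d[2]],4),"w",round(o['grip_width'],4))
E
python3 -c "
from h import *
go(.658,.207,.012)
c=cam('scene'); cv2.imwrite('pics/s1.png',cv2.resize(c['pixels'][100:300,130:430,::-1],None,fx=2.5,fy=2.5))"
```

```text
[0.6577 0.2077 0.2042] [-3.141e+00  1.000e-03  3.730e-01] tool shift [0.     0.0007 0.1922] w 0.094
```

View pics/s1.png

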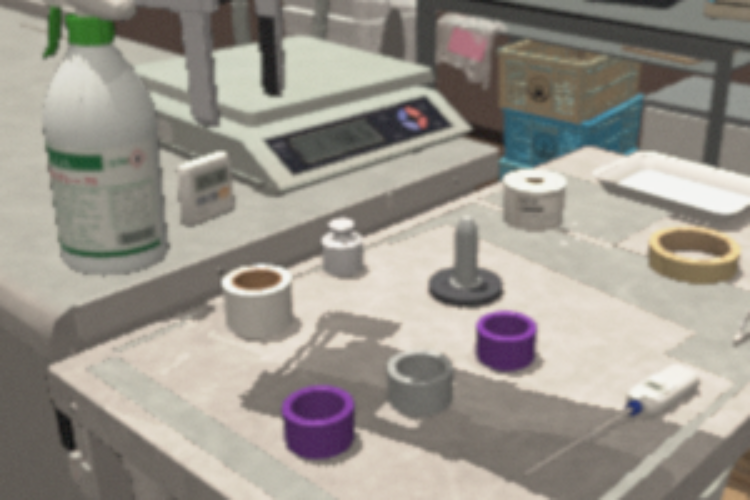

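The fingers are open above the wide roll, shown in the crop at (258,300), and everything stands as before. I'll check the counter clearance and then descend.

Run:
```python
from h import *
W=np.load("/tmp/top0.npz")['W']
print("counter",W[108,225:330:20].round(3).tolist())
b=W[40:106,215:262].reshape(-1,3); b=b[b[:,2]>.1]; print("bottle",b.min(0),b.max(0))
```

```text
counter [[0.767, 0.304, 0.034], [0.77, 0.254, 0.029], [0.772, 0.201, 0.028], [0.773, 0.149, 0.03], [0.774, 0.097, 0.029], [0.775, 0.044, 0.031]]
bottle [0.7707066  0.19523476 0.10001602] [0.86222481 0.29290139 0.3062142 ]
```

>>> servo_tool:
  plan:
    - [100, 0, 0, 0.02, 0, 0, 0]
    - [100, 0, 0.0005, 0.03, 0, 0, 0]
    - [100, 0, 0, 0.025, 0, 0, 0]
    - [100, 0, 0, 0.02, 0, 0, 0]
    - [100, 0, 0, 0.015, 0, 0, 0]
    - [100, 0, 0, 0.015, 0, 0, 0]
    - [100, 0, 0, 0.01, 0, 0, 0]
    - [100, 0, 0, 0, 0, 0, 0]

```text
time_s: 3.15
ee_pos: [0.6573, 0.2046, 0.0698]
eef_rot: [-3.141, 0.001, 0.371]
force: [1.0, 0.4, -0.1]
grip_width: 0.0938
grip_force: 0.0
```

>>> servo_tool:
  plan:
    - [100, 0.0015, -0.002, 0.015, 0, 0, 0]
    - [100, 0, 0, 0.018, 0, 0, 0]
    - [100, 0, 0, 0.015, 0, 0, 0]
    - [100, 0, 0, 0.008, 0, 0, 0]
    - [100, 0, 0, 0, 0, 0, 0]
    - [60, 0, 0, 0, 0, 0, 0]
    - [60, 0, 0, 0, 0, 0, 0]
    - [60, 0, 0, 0, 0, 0, 0]

```text
time_s: 4.15
ee_pos: [0.6584, 0.2071, 0.0148]
eef_rot: [3.142, -0.001, 0.371]
force: [0.6, 0.1, 0.2]
grip_width: 0.0677
grip_force: 0.0
```

>>> servo_tool:
  plan:
    - [50, 0, 0, 0, 0, 0, 0]
    - [50, 0, 0, 0, 0, 0, 0]
    - [50, 0, 0, 0, 0, 0, 0]
    - [50, 0, 0, 0, 0, 0, 0]
    - [50, 0, 0, -0.01, 0, 0, 0]
    - [50, 0, 0, -0.03, 0, 0, 0]
    - [50, 0, 0, -0.03, 0, 0, 0]
    - [50, 0, 0, -0.03, 0, 0, 0]

```text
time_s: 5.15
ee_pos: [0.658, 0.207, 0.1157]
eef_rot: [-3.142, 0.0, 0.371]
force: [-0.8, 0.9, -2.1]
grip_width: 0.0625
grip_force: 20.0
```

```bash
python3 -c "
from h import *
go(.5595,.028,.11)
c=cam('scene'); cv2.imwrite('pics/s2.png',cv2.resize(c['pixels'][100:300,130:430,::-1],None,fx=2.5,fy=2.5))"
```

```text
[0.658  0.207  0.1157] [-3.142  0.     0.371] tool shift [-0.1567  0.1312  0.0057] w 0.0625
```

View pics/s2.png

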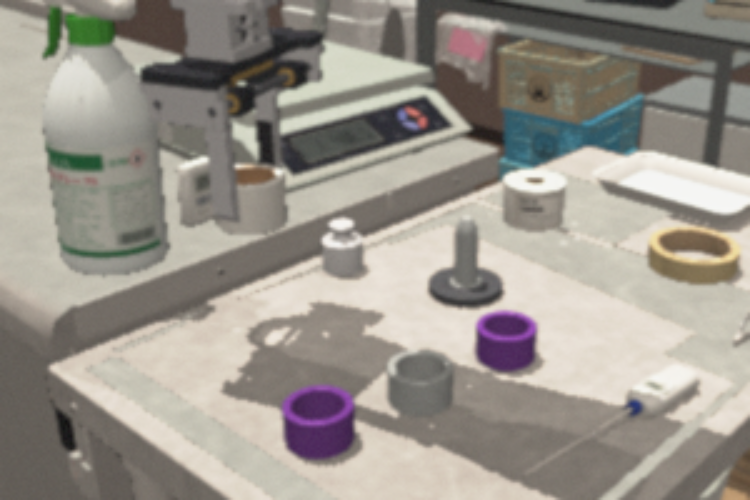

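The roll is gripped (width 62.5 mm) and lifted upright at crop (255,195). Next I carry it above the stand.

>>> servo_tool:
  plan:
    - [50, -0.012, 0.01, -0.005, 0, 0, 0]
    - [50, -0.025, 0.021, 0, 0, 0, 0]
    - [50, -0.032, 0.027, 0, 0, 0, 0]
    - [50, -0.034, 0.028, 0, 0, 0, 0]
    - [50, -0.03, 0.025, 0, 0, 0, 0]
    - [50, -0.016, 0.013, 0, 0, 0, 0]
    - [50, -0.008, 0.007, 0, 0, 0, 0]
    - [50, 0, 0, 0, 0, 0, 0]

```text
time_s: 6.2
ee_pos: [0.5596, 0.0282, 0.1195]
eef_rot: [-3.142, -0.0, 0.371]
force: [0.0, 0.6, -0.2]
grip_width: 0.0624
grip_force: 20.0
```

Run:
```python
from h import *
go(.5595,.028,.025)
st=(.5595,.028)
for n in("scene","top"):
    c=cam(n); W=pts(c).reshape(-1,3); px=c['pixels'].reshape(-1,3).astype(int)
    if n=="scene": cv2.imwrite('pics/s3.png',cv2.resize(c['pixels'][130:280,230:430,::-1],None,fx=3,fy=3))
    d=np.hypot(W[:,0]-st[0],W[:,1]-st[1])
    q=W[(d<.05)&(W[:,2]>.09)&(W[:,2]<.16)&(px.min(1)>110)]
    print(n,len(q),q.min(0).round(4),q.max(0).round(4))
    m=W[(d<.05)&(W[:,2]>.006)&(W[:,2]<.016)]; print(' plate',len(m), cv2.minEnclosingCircle(m[:,:2].astype(np.float32)) if len(m) else '')
```

```text
[0.5596 0.0282 0.1195] [-3.142 -0.     0.371] tool shift [-0.0001  0.0002  0.0945] w 0.0624
scene 475 [0.5281 0.0029 0.1056] [0.5891 0.0737 0.1598]
 plate 297 ((0.5606489777565002, 0.029648084193468094), 0.03873063251376152)
top 46 [0.531  0.0012 0.1459] [0.5458 0.0378 0.1545]
 plate 30 ((0.5537455677986145, -0.0031260307878255844), 0.012311682105064392)
```

View pics/s3.png

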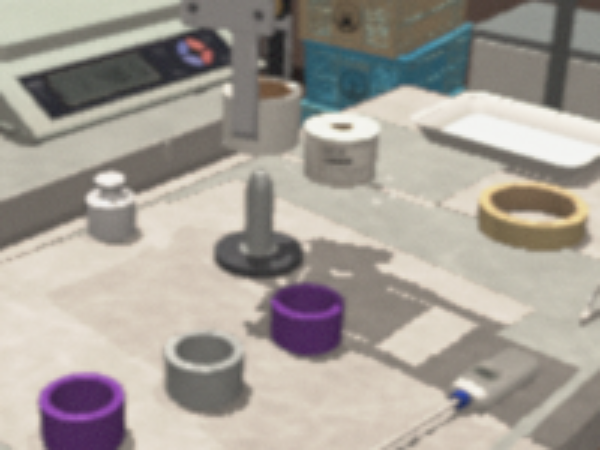

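The roll hangs over the spindle: roll at crop (262,110), spindle at (260,200). Its x extent centres on 0.559. Now lowering.

>>> servo_tool:
  plan:
    - [50, 0, 0, 0.005, 0, 0, 0]
    - [50, 0, 0, 0.01, 0, 0, 0]
    - [50, 0, 0, 0.01, 0, 0, 0]
    - [50, 0, 0, 0.01, 0, 0, 0]
    - [50, 0, 0, 0.01, 0, 0, 0]
    - [50, 0, 0, 0.01, 0, 0, 0]
    - [50, 0, 0, 0.005, 0, 0, 0]
    - [50, 0, 0, 0, 0, 0, 0]

```text
time_s: 7.3
ee_pos: [0.5592, 0.0281, 0.0592]
eef_rot: [-3.141, 0.0, 0.371]
force: [-0.4, 0.1, -0.4]
grip_width: 0.0626
grip_force: 20.0
```

>>> servo_tool:
  plan:
    - [50, 0, 0, 0.008, 0, 0, 0]
    - [50, 0, 0, 0.01, 0, 0, 0]
    - [50, 0, 0, 0.008, 0, 0, 0]
    - [50, 0, 0, 0.005, 0, 0, 0]
    - [50, 0, 0, 0.0025, 0, 0, 0]
    - [50, 0, 0, 0, 0, 0, 0]
    - [50, 0, 0, 0, 0, 0, 0]
    - [50, 0, 0, 0, 0, 0, 0]

```text
time_s: 8.3
ee_pos: [0.5594, 0.0281, 0.0262]
eef_rot: [3.141, -0.0, 0.371]
force: [-0.5, -0.8, -1.5]
grip_width: 0.0629
grip_force: 20.0
```

>>> servo_tool:
  plan:
    - [50, 0, 0, 0.001, 0, 0, 0]
    - [80, 0, 0, 0, 0, 0, 0]
    - [100, 0, 0, 0, 0, 0, 0]
    - [100, 0, 0, 0, 0, 0, 0]
    - [100, 0, 0, -0.02, 0, 0, 0]
    - [100, 0, 0, -0.04, 0, 0, 0]
    - [100, 0, 0, -0.045, 0, 0, 0]
    - [100, 0, 0, -0.03, 0, 0, 0]

```text
time_s: 9.3
ee_pos: [0.5597, 0.0281, 0.1622]
eef_rot: [3.141, -0.002, 0.371]
force: [0.4, 1.1, -0.1]
grip_width: 0.0941
grip_force: 0.0
```

Run:
```python
from h import *
go(.460,.1995,.012)
c=cam("scene"); W=pts(c).reshape(-1,3)
d=np.hypot(W[:,0]-.5595,W[:,1]-.028); q=W[(d<.05)&(W[:,2]>.05)&(W[:,2]<.06)]
print("roll",q.min(0),q.max(0),cv2.minEnclosingCircle(q[:,:2].astype(np.float32)))
q=W[(d<.03)&(W[:,2]>.065)&(W[:,2]<.09)]; print("tip",np.median(q,0),q.max(0))
d=np.hypot(W[:,0]-.46,W[:,1]-.2); q=W[(d<.045)&(W[:,2]>.026)&(W[:,2]<.045)]
print("ring",cv2.minEnclosingCircle(q[:,:2].astype(np.float32)))
```

```text
[0.5597 0.0281 0.1622] [ 3.141e+00 -2.000e-03  3.710e-01] tool shift [-0.0308 -0.1959  0.1502] w 0.0941
roll [ 5.27862369e-01 -1.20660726e-04  5.01551605e-02] [0.5900745  0.06017104 0.05992419] ((0.5594688057899475, 0.029417065903544426), 0.03171373903751373)
tip [0.55659505 0.03426202 0.07267222] [0.56724966 0.04056755 0.08037011]
ring ((0.4597683846950531, 0.20081324875354767), 0.028135528787970543)
```

The roll is seated, with its top at about 55 mm and on the axis. On to the ring.

>>> servo_tool:
  plan:
    - [100, -0.003, -0.016, 0, 0, 0, 0]
    - [100, -0.005, -0.034, 0, 0, 0, 0]
    - [100, -0.007, -0.042, 0, 0, 0, 0]
    - [100, -0.007, -0.044, 0, 0, 0, 0]
    - [100, -0.005, -0.034, 0.02, 0, 0, 0]
    - [100, -0.003, -0.018, 0.03, 0, 0, 0]
    - [100, -0.001, -0.008, 0.03, 0, 0, 0]
    - [100, 0, 0, 0, 0, 0, 0]

```text
time_s: 10.35
ee_pos: [0.4569, 0.1997, 0.0773]
eef_rot: [-3.141, 0.006, 0.372]
force: [0.1, -0.4, 0.9]
grip_width: 0.0939
grip_force: 0.0
```

>>> servo_tool:
  plan:
    - [100, 0, 0, 0.015, 0, 0, 0]
    - [100, 0, 0, 0.02, 0, 0, 0]
    - [100, 0, 0, 0.015, 0, 0, 0]
    - [100, 0, 0, 0.01, 0, 0, 0]
    - [100, 0, 0, 0.005, 0, 0, 0]
    - [100, 0, 0, 0, 0, 0, 0]
    - [60, 0, 0, 0, 0, 0, 0]
    - [60, 0, 0, 0, 0, 0, 0]

```text
time_s: 11.35
ee_pos: [0.4596, 0.1996, 0.0153]
eef_rot: [3.142, -0.001, 0.371]
force: [-0.7, 0.4, 0.9]
grip_width: 0.0777
grip_force: 0.0
```

>>> servo_tool:
  plan:
    - [60, 0, 0, 0.006, 0, 0, 0]
    - [60, 0, 0, 0, 0, 0, 0]
    - [45, 0, 0, 0, 0, 0, 0]
    - [40, 0, 0, 0, 0, 0, 0]
    - [40, 0, 0, 0, 0, 0, 0]
    - [40, 0, 0, 0, 0, 0, 0]
    - [40, 0, 0, 0, 0, 0, 0]
    - [40, 0, 0, 0, 0, 0, 0]
  force: 25

```text
time_s: 12.35
ee_pos: [0.4594, 0.1995, 0.0089]
eef_rot: [-3.142, 0.0, 0.371]
force: [-0.7, -0.7, -2.7]
grip_width: 0.0517
grip_force: 25.0
```

>>> servo_tool:
  plan:
    - [40, 0, 0, -0.01, 0, 0, 0]
    - [40, 0, 0, -0.025, 0, 0, 0]
    - [40, 0, 0, -0.03, 0, 0, 0]
    - [40, 0, 0, -0.03, 0, 0, 0]
    - [40, 0, 0, -0.02, 0, 0, 0]
    - [40, 0, 0, -0.005, 0, 0, 0]
    - [40, 0, 0, 0, 0, 0, 0]
    - [40, 0, 0, 0, 0, 0, 0]

```text
time_s: 13.35
ee_pos: [0.459, 0.1994, 0.1281]
eef_rot: [-3.142, 0.001, 0.371]
force: [0.1, -0.8, -3.1]
grip_width: 0.0521
grip_force: 25.0
```

```bash
python3 -c "
from h import *
go(.5595,.028,.13)
c=cam('scene'); cv2.imwrite('pics/s4.png',cv2.resize(c['pixels'][130:280,230:430,::-1],None,fx=3,fy=3))"
```

```text
[0.459  0.1994 0.1281] [-3.142e+00  1.000e-03  3.710e-01] tool shift [ 0.0315  0.1962 -0.0019] w 0.0521
```

View pics/s4.png

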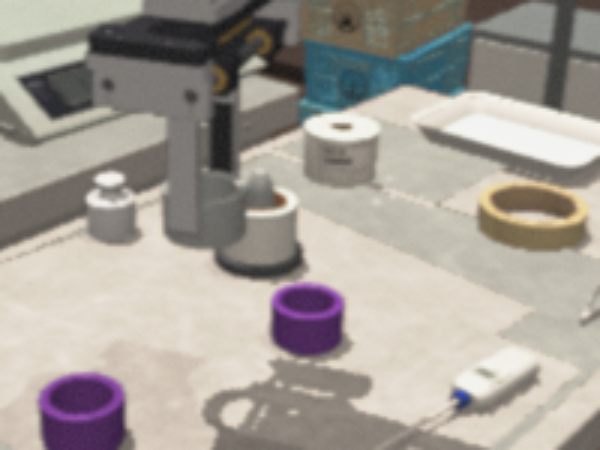

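The ring is held upright at crop (205,210), and the seated roll is at (258,225). A width of 52 mm is slightly under 54, so I'll measure the ring in the hand.

Run:
```python
from h import *
p=ctrl.get_obs()['ee_pos']
for n in("scene","top"):
    c=cam(n); W=pts(c).reshape(-1,3)
    d=np.hypot(W[:,0]-p[0],W[:,1]-p[1])
    a=.371; R=np.array([[np.cos(a),np.sin(a)],[np.sin(a),-np.cos(a)]])
    q=W[(d<.06)&(W[:,2]>.1)&(W[:,2]<.17)]; L=np.c_[(q[:,:2]-p[:2])@R.T,q[:,2]]
    for z in np.arange(.11,.165,.006):
        s=L[abs(L[:,2]-z)<.003]
        if len(s): print(n,round(z,3),len(s),s.min(0).round(4)[:2],s.max(0).round(4)[:2])
    np.savez(f"/tmp/r_{n}.npz",L=L)
```

```text
scene 0.122 61 [-0.0246 -0.0299] [0.0227 0.0043]
scene 0.128 66 [-0.0246 -0.0315] [0.0232 0.0041]
scene 0.134 79 [-0.0249 -0.0381] [0.0231 0.0216]
scene 0.14 103 [-0.0247 -0.0401] [0.0227 0.0207]
scene 0.146 117 [-0.0244 -0.0398] [0.0231 0.0351]
scene 0.152 144 [-0.0242 -0.0405] [0.0276 0.0363]
scene 0.158 68 [-0.008  -0.0401] [0.0116 0.0367]
scene 0.164 63 [-0.0083 -0.0403] [0.012  0.0358]
```

The ring is centred in the hand to within 1 mm and upright, with its underside at about 119 mm. Carry it over.

>>> servo_tool:
  plan:
    - [40, 0.003, 0.016, 0, 0, 0, 0]
    - [40, 0.005, 0.034, 0, 0, 0, 0]
    - [40, 0.006, 0.04, 0, 0, 0, 0]
    - [40, 0.007, 0.042, 0, 0, 0, 0]
    - [40, 0.005, 0.034, 0, 0, 0, 0]
    - [40, 0.003, 0.02, 0, 0, 0, 0]
    - [40, 0.002, 0.01, 0, 0, 0, 0]
    - [40, 0, 0, 0, 0, 0, 0]

```text
time_s: 14.5
ee_pos: [0.5593, 0.0281, 0.1288]
eef_rot: [-3.141, 0.0, 0.371]
force: [-0.4, -0.2, -2.9]
grip_width: 0.0516
grip_force: 25.0
```

>>> servo_tool:
  plan:
    - [40, 0, 0, 0.005, 0, 0, 0]
    - [40, 0, 0, 0.008, 0, 0, 0]
    - [40, 0, 0, 0.01, 0, 0, 0]
    - [40, 0, 0, 0.01, 0, 0, 0]
    - [40, 0, 0, 0.007, 0, 0, 0]
    - [40, 0, 0, 0, 0, 0, 0]
    - [40, 0, 0, 0, 0, 0, 0]
    - [40, 0, 0, 0, 0, 0, 0]

```text
time_s: 15.5
ee_pos: [0.5595, 0.0281, 0.0893]
eef_rot: [3.141, -0.001, 0.371]
force: [-0.3, 0.3, -2.8]
grip_width: 0.0518
grip_force: 25.0
```

Ring underside at about 80 mm, at the spindle tip. Continue down 24 mm.

>>> servo_tool:
  plan:
    - [40, 0, 0, 0.005, 0, 0, 0]
    - [40, 0, 0, 0.006, 0, 0, 0]
    - [40, 0, 0, 0.006, 0, 0, 0]
    - [40, 0, 0, 0.004, 0, 0, 0]
    - [40, 0, 0, 0.002, 0, 0, 0]
    - [40, 0, 0, 0.001, 0, 0, 0]
    - [40, 0, 0, 0, 0, 0, 0]
    - [40, 0, 0, 0, 0, 0, 0]

```text
time_s: 16.5
ee_pos: [0.5594, 0.0281, 0.0651]
eef_rot: [3.142, -0.0, 0.371]
force: [0.0, 0.4, -2.4]
grip_width: 0.0518
grip_force: 25.0
```

>>> servo_tool:
  plan:
    - [40, 0, 0, 0.001, 0, 0, 0]
    - [40, 0, 0, 0, 0, 0, 0]
    - [60, 0, 0, 0, 0, 0, 0]
    - [85, 0, 0, 0, 0, 0, 0]
    - [85, 0, 0, 0, 0, 0, 0]
    - [85, 0, 0, -0.01, 0, 0, 0]
    - [85, 0, 0, -0.03, 0, 0, 0]
    - [85, 0, 0, -0.04, 0, 0, 0]

```text
time_s: 17.5
ee_pos: [0.559, 0.0281, 0.145]
eef_rot: [-3.141, 0.001, 0.371]
force: [-0.3, -1.1, 0.0]
grip_width: 0.0797
grip_force: 0.0
```

>>> servo_tool:
  plan:
    - [85, 0, 0, -0.04, 0, 0, 0]
    - [85, 0, 0, -0.03, 0, 0, 0]
    - [85, 0, 0, -0.01, 0, 0, 0]
    - [85, 0, 0, 0, 0, 0, 0]
    - [85, 0, 0, 0, 0, 0, 0]
    - [85, 0, 0, 0, 0, 0, 0]
    - [85, 0, 0, 0, 0, 0, 0]
    - [85, 0, 0, 0, 0, 0, 0]

```text
time_s: 18.5
ee_pos: [0.5593, 0.0281, 0.2237]
eef_rot: [-3.141, 0.0, 0.371]
force: [-0.8, 0.7, 1.0]
grip_width: 0.0798
grip_force: 0.0
```

Run:
```python
from h import *
go(.56,.028,.2)
c=cam("scene"); W=pts(c).reshape(-1,3)
d=np.hypot(W[:,0]-.5595,W[:,1]-.028)
q=W[(d<.05)&(W[:,2]>.082)&(W[:,2]<.1)]; print("ring",q.min(0),q.max(0),cv2.minEnclosingCircle(q[:,:2].astype(np.float32)))
q=W[(d<.05)&(W[:,2]>.02)&(W[:,2]<.056)]; print("roll",cv2.minEnclosingCircle(q[:,:2].astype(np.float32)))
cv2.imwrite('pics/s5.png',cv2.resize(c['pixels'][130:280,230:430,::-1],None,fx=3,fy=3))
```

```text
[0.5593 0.0281 0.2237] [-3.141  0.     0.371] tool shift [0.0006 0.0004 0.0237] w 0.0798
ring [0.53323298 0.0029465  0.0820215 ] [0.58565036 0.0577775  0.08855843] ((0.5598940849304199, 0.02952788583934307), 0.028711993247270584)
roll ((0.5581559538841248, 0.03277114778757095), 0.031225258484482765)
```

View pics/s5.png

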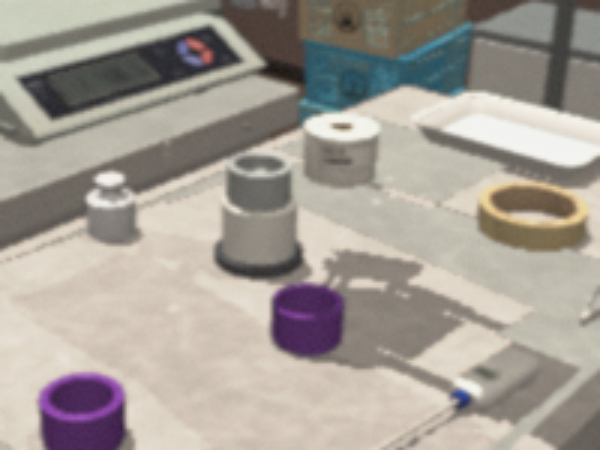

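The ring (crop (259,180)) sits flat on the roll (260,230), with its top at about 87 mm. Both are on the axis and the gripper is clear.

```bash
python3 -c "
from station import ctrl
print(ctrl.hand_in())"
```

```text
the job is handed in; nothing more can be done
None
```

The wide-core roll is flat on the base plate with the steel ring resting on top of it, both released; none of my moves touched anything else, and the job was handed in at about 18.5 s (no verdict was returned).

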